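# Close the tilted infusion jar with its quarter-turn screw cap

## Task

Pick up the black cap by its yellow bar and set it on the mouth of the leaning jar with its lugs resting on top of the thread, not straight into the gaps. Turn it backwards (anticlockwise seen from above the cap) until it drops into the thread, then screw it down clockwise until it meets the stop, and let go. Leave the two bottles and the paper roll where they are.

Things in the scene. Friction and masses are not known exactly. Their poses are not given: they have to be found in the camera images.
- cap_mid (a point): Centre of the loose cap, 31 mm above its lower edge. It stands open side down, 62 mm tall: black skirt 69 mm across (63 inside), top face 28 mm above the lower edge, on it a yellow bar grip 62 mm long, 16 wide, 34 high. z up out of the bar, x along the bar; both ends alike. About 0.12 kg.
- lug (a point): One of two yellow lugs inside the cap's skirt, under the ends of the bar (the other is opposite): 9 mm wide, 5 mm high, its underside 1 mm above the cap's lower edge, reaching inwards to 26 mm from the axis. Point at its middle, axes as cap_mid.
- mouth (a point): Centre of the jar's rim, 170 mm above the table. The amber jar is clamped in a grey stand and does not turn. z: out of the mouth, 30 degrees from vertical, leaning roughly to the robot; x towards a red dot. Steel neck 48 mm across, thread 59. Along this z the cap's centre is at 18 to 23 mm riding on the thread, about 11.5 dropped in a gap, about 8 screwed home.
- thread (a point): Upper start of one of two equal brass threads on the neck, top edge, 8 mm below the rim. Angles clockwise from mouth x seen from above the cap, repeating at 180 degrees: thread +30 to +95, 5 mm thick, sloping down 4.5 mm clockwise; stop rib +97 to +143, top 4 mm below the rim, bottom 28 mm; the rest is gap.
- red_dot (a point): Red dot on the black flange (96 mm across, 28 mm below the rim), 41.5 mm from the axis; another is opposite. They mark the middle of the gaps (0 degrees): the lugs fit down a gap while the bar lies between about 25 degrees anticlockwise and 19 clockwise of the dots.
- white_dot (a point): White dot on the black flange, 41.5 mm from the axis, 85 degrees clockwise of a red dot; another is opposite. When the cap is screwed home against the stop the bar's ends point at the white dots. The turn from gap to stop pulls the cap down 4.5 mm.
- seal (a joint): Travel in m of the white sprung disc in the jar's mouth: 0 with nothing on it (face 5.5 mm above the rim), about 0.001 under the dropped cap, about 0.004 with the cap screwed home. Spring 1200 N/m.
- bottle_a_mid (a point): Centre of a clear corked bottle standing by, 72 mm across, 184 mm tall; 92 mm above its foot.
- bottle_b_mid (a point): Centre of a green corked bottle standing by, 72 mm across, 184 mm tall; 92 mm above its foot.
- roll_mid (a point): Centre of a roll of label paper standing on its end, 110 mm across, 70 mm tall.

How it is judged (in metres and radians):
On the way, in this order (a step that is already met when the one before it is completed fails the run):
1. the cap sits round the neck with its lugs on top of the thread (x of cap_mid in the frame of mouth between -0.005 and 0.005 m and y of cap_mid in the frame of mouth between -0.005 and 0.005 m and z of cap_mid in the frame of mouth between 0.0165 and 0.029 m and angle between the x axis of cap_mid and the x axis of mouth, either way round above 0.3 rad and contact force between cap and stand above 0.2 N), for 0.2 s.
2. turned back, the cap has dropped into the thread (z of cap_mid in the frame of mouth below 0.0135 m and x of cap_mid in the frame of mouth between -0.005 and 0.005 m and y of cap_mid in the frame of mouth between -0.005 and 0.005 m), for 0.1 s.
At the end, for the whole second after the job is handed in: The cap is screwed on to within about 12 degrees of the stop (bar 73 degrees or more from the red dots), centre under 9.8 mm above the rim and within 5 mm of the axis, tilted under 4 degrees to it, the seal pressed in more than 3 mm, cap at rest and released, bystanders within 30 mm (angle between the x axis of cap_mid and the x axis of mouth, either way round above 1.27 rad and angle between the z axis of cap_mid and the z axis of mouth, either way round below 0.07 rad and z of cap_mid in the frame of mouth below 0.0098 m and x of cap_mid in the frame of mouth between -0.005 and 0.005 m and y of cap_mid in the frame of mouth between -0.005 and 0.005 m and value of joint seal above 0.003 m and linear speed of cap below 0.01 m/s and distance of each of bottle_a_mid, bottle_b_mid, roll_mid from where it was at the start of the episode below 0.03 m); the robot touches nothing.
It fails at once if a bystander was pushed or knocked over (distance of any of bottle_a_mid, bottle_b_mid, roll_mid from where it was at the start of the episode above 0.03 m).
It also fails if it takes over 58 s, if anything falls off the work surface, if the arm or the gripper's body presses on something with over 40 N, if the wrist force passes 120 N, or if a joint passes its speed limit or range.

## Robot

A 6-joint arm with a two-finger parallel gripper is mounted at the origin on the work surface. World frame = base frame: x ahead of the robot, y to its left, z up, the work surface at z = 0. Lengths are in mm, angles in rad, forces in N, time in s.
With the tool pointing down it reaches from about 350 to 975 mm from the base axis. Payload 7.1 kg.
Tool frame: the origin (TCP) lies between the finger pads; the fingertips stand 8 mm ahead of it and the grasp point (between the pads) lies 11 mm behind it; x points along the fingers, y is the direction in which the jaws open and shut, and the axes are right-handed (so a half turn about x gives the same grasp; the last joint's range is limited). The gripper opens to 88 mm and grips with 3 to 60 N. Pads are 20 mm wide; open, the fingers measure 115 mm over their backs; the gripper's body (75 mm by 178 mm) begins 61 mm behind the grasp point.
Start: joints at [-1.284, 0.423, 1.63, -0, 1.089, -0.019], TCP at [188.178, -595.981, 230.675] pointing down, gripper open.
Joint ranges: [-3, 3], [-0.9, 2.11], [0.09, 2.58], [-1.31, 4.45], [0.11, 2.69], [-2.54, 2.54]. Speed limits (rad/s): [2.39, 2.39, 3.01, 3.14, 3.14, 3.14].

## Interface

Orientations are given as a rotation vector (axis times angle).
In Python, from workcell import ctrl gives the robot as it stands.
- The arm moves only by the tool apply_moves, never from a script. Its argument "increments" is a list of rows, each an object with "gripper": the opening in per cent of the stroke, from 0 (shut) to 100 (fully open); "delta_pos": the shift along the tool's x, y, z in cm, a list of three; "dr": the turn, a rotation vector about the tool's x, y, z in rad, a list of three. In form: [{"gripper": gripper, "delta_pos": [dx, dy, dz], "dr": [ax, ay, az]}, ...]. A call has exactly 5 rows; each row shifts and turns the commanded pose from where the row before left it, along the tool's axes as they then stand; what a row does not reach is not made up. A row lasts 1/12 s, in which the tool goes at most 41.7 mm and 7.16 degrees, less where a joint would pass 70% of its speed; a pose out of reach is approached as far as the arm can. A call with a gripper value outside its range is refused whole. The fingers move at their own pace and stop on an object; the grip force is fixed at half the most. Time passes only in rows, so rows that do not move let the fingers close, or fill a call up. It gives the time, the measured TCP pose, the force and the opening at its end, in the units of the state.
- ctrl.get_obs(): the state, without advancing time (a new reading comes with each control period).
- ctrl.get_image(name): name is "scene" or "top"; returns a dict with "img" (420x560x3 uint8, red, green, blue), "range_z" (420x560 float32, mm along the optical axis (not along the pixel's ray), 0 where there is no reading), "mtx" (3x3 intrinsics, pixels), "k1" (the pictures are not rectified: a ray, as slopes to the right and down, at radius r is drawn at 1 + k1 r^2 times it, then the intrinsics apply), "rvec" (rotation vector, rad) and "tvec" (3), from world to camera coordinates, as OpenCV has them. Camera axes: x right, y down, z forward; pixel columns grow to the right and rows downward; lengths in mm; the calibration is good to about 2 mm. A picture is of the moment at which its call begins.
- ctrl.close_job(): hands the job in, once; it reports no verdict.
The state is a dict: "t": time; "qpos": joint angles; "qvel": joint speeds; "joint_torque": joint torques, N m; "ee_pos": TCP position; "orientation": TCP orientation; "ft_force": force on the tool from outside, world axes, zero at the start; "moment": the same for the moment, N m; "width": finger opening in mm.
Only numpy, scipy, OpenCV 4.12 (cv2) and the standard library are available. Lean on these libraries where they do the work, as an engineer would, in place of code of your own. Each camera call takes 0.05 s, during which the arm holds its last target. There are 200 camera calls.

## Working session

There is one attempt and no reset: what is moved stays moved. The work goes in short steps, Python scripts to look and compute and a tool call to move; the robot and the scene stay as the last step left them, time stands still between calls to the robot, and variables do not carry over. Pictures are saved under pics/ and viewed, about 8 in all and at most 12, crops included, and the job is handed in when it is done.

Besides the shell and the picture viewer there is one more tool, called after "Emit:" as name(argument=value, ...), one argument or row to a line, values as JSON. apply_moves: Moves the arm, as the interface text tells. Its arguments: {"type":"object","properties":{"increments":{"type":"array","items":{"type":"object","properties":{"gripper":{"type":"number"},"delta_pos":{"type":"array","items":{"type":"number"}},"dr":{"type":"array","items":{"type":"number"}}}}}},"required":["increments"]}

```bash
mkdir -p pics; ls; cat > h.py <<'E'
import numpy as np, cv2
from scipy.spatial.transform import Rotation as R
from workcell import ctrl
def cam(n):
    d=ctrl.get_image(n); d['R']=R.from_rotvec(np.ravel(d['rvec'])).as_matrix(); d['t']=np.ravel(d['tvec']); return d
def slopes(d,uv):
    uv=np.atleast_2d(np.asarray(uv,float)); K=np.asarray(d['mtx'])
    return cv2.undistortPoints(uv[:,None],K,np.array([d['k1'],0,0,0],float))[:,0]
def ray(d,uv):
    s=slopes(d,uv); v=np.c_[s,np.ones(len(s))]@d['R']; c=-d['R'].T@d['t']; return c,v
def onplane(d,uv,p0,n):
    c,v=ray(d,uv); p0=np.asarray(p0,float);n=np.asarray(n,float)
    return c+v*(((p0-c)@n)/(v@n))[:,None]
def depthpts(d,uv):
    uv=np.atleast_2d(uv); z=d['range_z'][uv[:,1].astype(int),uv[:,0].astype(int)]
    s=slopes(d,uv); p=np.c_[s,np.ones(len(s))]*z[:,None]; return (p-d['t'])@d['R']
def save(d,n,crop=None,s=1):
    im=d['img'][:,:,::-1]
    if crop: x0,y0,x1,y1=crop; im=im[y0:y1,x0:x1]
    cv2.imwrite('pics/'+n,cv2.resize(im,None,fx=s,fy=s,interpolation=cv2.INTER_CUBIC))
def proj(d,P):
    return cv2.projectPoints(np.atleast_2d(np.asarray(P,float)),np.ravel(d['rvec']).astype(float),d['t'].astype(float),np.asarray(d['mtx'],float),np.array([d['k1'],0,0,0],float))[0][:,0]
E
python3 - <<'E'
from h import *
a=cam('scene');b=cam('top')
for d in(a,b): print(-d['R'].T@d['t'],d['R'][2],d['mtx'][0],d['k1'])
im=np.vstack([a['img'],b['img']])[:,:,::-1]
save(a,'s0.png',s=1.4);save(b,'t0.png',s=1.4)
print(ctrl.get_obs())
E
```

```text
pics
[1352.70910552    8.64531881  630.78751579] [-0.8508445   0.04866442 -0.52315907] [503.1714627    0.         280.74432803] -0.08418879810791983
[477.8808754   31.65200066 852.20841178] [ 0.10550057 -0.01395975 -0.99432125] [381.20578338   0.         283.78929703] -0.07279860027611795
{'t': 0.1, 'qpos': array([-1.28400554e+00,  4.23773391e-01,  1.63056740e+00, -7.25243656e-06,
        1.08860102e+00, -1.89872755e-02]), 'qvel': array([-0.00045232, -0.00250004, -0.00095377, -0.000202  , -0.00141961,
        0.00034306]), 'joint_torque': array([-9.21277433e-05, -5.45617425e+01, -2.74324644e+01,  6.45330409e-02,
        1.87551597e-02, -1.27593245e-05]), 'ee_pos': array([ 188.04457335, -595.54859938,  229.99196586]), 'orientation': array([ 2.05704488,  0.31839735, -2.05743305]), 'ft_force': array([-0.25136099,  0.10131363,  0.68627915]), 'moment': array([-0.01619946,  0.0026039 ,  0.02960807]), 'width': 87.56398635409644}
```

View pics/s0.png

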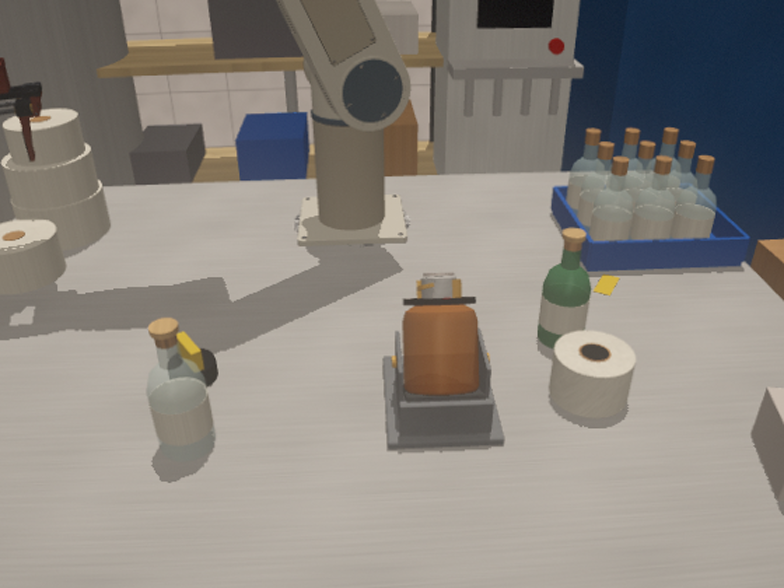

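View pics/t0.png

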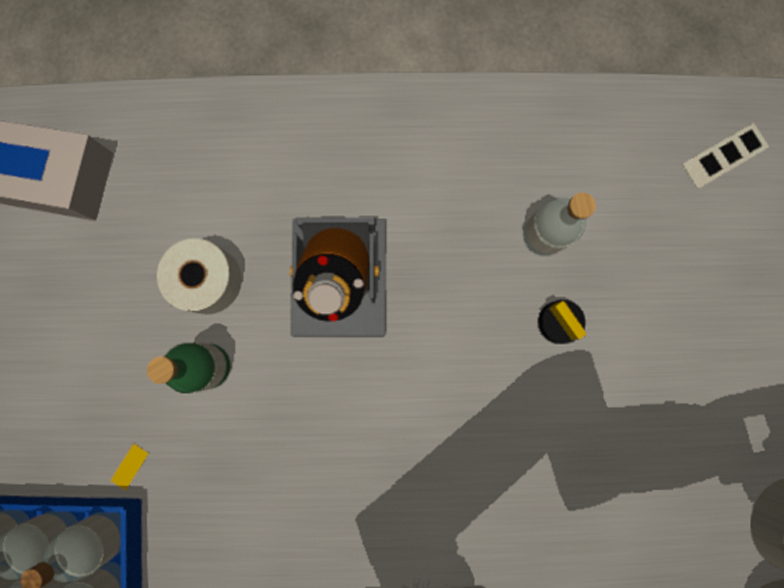

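The top view shows the cap at about (401,229) in raw pixels. The jar mouth is at (233,212), with red dots near (230,186) and (238,227) and white dots near (213,211) and (256,203). Next I measure these.

```bash
cat > meas.py <<'E'
from h import *
b=cam('top'); hsv=cv2.cvtColor(b['img'],cv2.COLOR_RGB2HSV)
def mask(lo,hi,box):
    m=cv2.inRange(hsv,lo,hi); k=np.zeros_like(m); x0,y0,x1,y1=box; k[y0:y1,x0:x1]=1; return m*k
ys,xs=np.nonzero(mask((18,120,80),(35,255,255),(370,200,430,255)))
P=depthpts(b,np.c_[xs,ys]); print('yellow n',len(P),'z pct',np.percentile(P[:,2],[5,50,95]))
Q=P[abs(P[:,2]-62)<6]; r=cv2.minAreaRect(Q[:,:2].astype(np.float32)); print('bar depth',len(Q),r,cv2.boxPoints(r))
box=(200,175,265,235)
for n,ms in (('red',[((0,120,80),(8,255,255)),((172,120,80),(180,255,255))]),('white',[((0,0,150),(180,60,255))])):
    m=sum(mask(l,h,box) for l,h in ms)
    k,_,st,c=cv2.connectedComponentsWithStats(m.astype(np.uint8))
    for i in range(1,k):
        if st[i,4]<6: continue
        yy,xx=np.nonzero(_==i); p=np.median(depthpts(b,np.c_[xx,yy]),0)
        print(n,st[i,4],c[i].round(1),p.round(1))
E
python3 meas.py; python3 - <<'E'
from h import *
b=cam('top');save(b,'t1.png',(190,165,280,245),7)
E
```

```text
yellow n 321 z pct [36.60826346 61.89373688 64.73488126]
bar depth 235 ((517.1656494140625, -237.5489044189453), (61.388397216796875, 16.6516056060791), 34.27190399169922) [[ 487.11234 -247.95322]
 [ 496.48917 -261.71368]
 [ 547.219   -227.14459]
 [ 537.84216 -213.38412]]
red 38 [230.  185.5] [596.4 119.1 167.2]
red 30 [237.5 226.3] [525.  110.9 126.2]
white 24 [255.5 202.1] [567.3  74.  150.9]
white 353 [231.6 213.4] [545.  115.3 175.1]
white 21 [212.1 210.8] [553.2 156.  142.2]
```

View pics/t1.png

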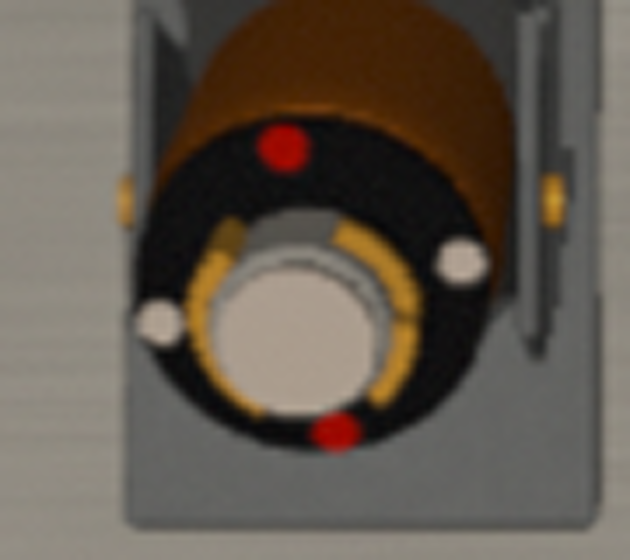

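The crop confirms the seal disc, the flange dots and two thread arcs. Depth readings are consistent with the given dimensions, so I build the frames and check the scene camera against them.

```bash
cat > plan.py <<'E'
from h import *
def go(p,Rt,N,rmax=7.1,show=True):
    """print N rows from measured pose to target p (mm), rotation matrix Rt"""
    o=ctrl.get_obs(); p0=np.array(o['ee_pos']); R0=R.from_rotvec(o['orientation']); Rt=R.from_matrix(Rt)
    dr=(R0.inv()*Rt).as_rotvec()/N; dp=(np.asarray(p)-p0)/N
    print('dr deg/row',np.degrees(np.linalg.norm(dr)).round(2),'mm/row',np.linalg.norm(dp).round(1),'total tool-frame mm',R0.inv().apply(dp*N).round(1))
    Rc=R0
    for i in range(N):
        print(i,'dp cm',(Rc.inv().apply(dp)/10).round(2).tolist(),'dr',dr.round(4).tolist()); Rc=Rc*R.from_rotvec(dr)
def down(ang):  # tool x down, tool y horizontal at heading ang (deg)
    x=np.array([0,0,-1.]);a=np.radians(ang);y=np.array([np.cos(a),np.sin(a),0]);return np.c_[x,y,np.cross(x,y)]
E
python3 - <<'E'
from plan import *
o=ctrl.get_obs(); M=R.from_rotvec(o['orientation']).as_matrix(); print('tool axes\n',M.round(3))
red=np.array([[596.4,119.1,167.2],[525.,110.9,126.2]]);wh=np.array([[567.3,74,150.9],[553.2,156,142.2]])
c=(red.mean(0)+wh.mean(0))/2
n=np.cross(red[0]-red[1],wh[1]-wh[0]);n/=np.linalg.norm(n);
print('n',n.round(3),'tilt',np.degrees(np.arccos(n[2])),'head',np.degrees(np.arctan2(n[1],n[0])),'lens',np.linalg.norm(red[0]-red[1]),np.linalg.norm(wh[0]-wh[1]))
print('mouth',c+28*n,'seal',np.array([545,115.3,175.1])-5.5*n)
# bystanders & scene check
a=cam('scene');hsv=cv2.cvtColor(a['img'],cv2.COLOR_RGB2HSV)
print('red/wh/mouth in scene',proj(a,np.vstack([red,wh,c+28*n])).round(0).tolist())
print('cap bar in scene',proj(a,[[517.2,-237.5,62]]).round(1),'cork',proj(a,[[0,0,0]]).round(0))
ys,xs=np.nonzero(cv2.inRange(hsv,(18,120,80),(35,255,255)));k=(xs>115)&(xs<160)&(ys>225)&(ys<275)
print('yellow scene px',xs[k].min(),xs[k].max(),ys[k].min(),ys[k].max(), 'depth med',np.median(depthpts(a,np.c_[xs[k],ys[k]]),0))
b=cam('top')
for nm,uv in(('bottle a cork',(415,146)),('b cork',(114,264))): print(nm,onplane(b,[uv],[0,0,184],[0,0,1]))
print('roll',onplane(b,[(138,196)],[0,0,70],[0,0,1]))
E
```

```text
tool axes
 [[-0.     0.301 -0.954]
 [ 0.001 -0.954 -0.301]
 [-1.    -0.001 -0.   ]]
n [-0.498  0.006  0.867] tilt 29.903364226797546 head 179.28111615617422 lens 82.74176696203675 83.6570379585603
mouth [546.51701681 115.17513847 170.89728938] seal [547.7417467  115.2655978  170.33222887]
red/wh/mouth in scene [[319.0, 212.0], [309.0, 211.0], [292.0, 213.0], [335.0, 211.0], [313.0, 197.0]]
cap bar in scene [[133.9 243.5]] cork [[251. 157.]]
yellow scene px 125 144 237 263 depth med [ 533.36928492 -232.51703499   59.63649127]
bottle a cork [[ 661.29563725 -219.015367    184.        ]]
b cork [[457.89158796 322.10568099 184.        ]]
roll [[594.6336607  324.06109371  70.        ]]
```

```bash
python3 - <<'E'
from plan import *
go([517.2,-237.5,130],down(-55.7),15)
E
```

```text
dr deg/row 1.12 mm/row 33.1 total tool-frame mm [ 100.5 -242.6 -421.7]
0 dp cm [0.67, -1.62, -2.81] dr [-0.0195, -0.0, 0.0]
1 dp cm [0.67, -1.56, -2.84] dr [-0.0195, -0.0, 0.0]
2 dp cm [0.67, -1.51, -2.87] dr [-0.0195, -0.0, 0.0]
3 dp cm [0.67, -1.45, -2.9] dr [-0.0195, -0.0, 0.0]
4 dp cm [0.67, -1.39, -2.93] dr [-0.0195, -0.0, 0.0]
5 dp cm [0.67, -1.34, -2.96] dr [-0.0195, -0.0, 0.0]
6 dp cm [0.67, -1.28, -2.98] dr [-0.0195, -0.0, 0.0]
7 dp cm [0.67, -1.22, -3.01] dr [-0.0195, -0.0, 0.0]
8 dp cm [0.67, -1.16, -3.03] dr [-0.0195, -0.0, 0.0]
9 dp cm [0.67, -1.1, -3.05] dr [-0.0195, -0.0, 0.0]
10 dp cm [0.67, -1.04, -3.07] dr [-0.0195, -0.0, 0.0]
11 dp cm [0.67, -0.98, -3.09] dr [-0.0195, -0.0, 0.0]
12 dp cm [0.67, -0.92, -3.11] dr [-0.0195, -0.0, 0.0]
13 dp cm [0.67, -0.86, -3.13] dr [-0.0195, -0.0, 0.0]
14 dp cm [0.67, -0.8, -3.14] dr [-0.0195, -0.0, 0.0]
```

Emit:
apply_moves(
  increments=[
    {"gripper": 100,"delta_pos": [0.67,-1.62,-2.81],"dr": [-0.0195,0,0]},
    {"gripper": 100,"delta_pos": [0.67,-1.56,-2.84],"dr": [-0.0195,0,0]},
    {"gripper": 100,"delta_pos": [0.67,-1.51,-2.87],"dr": [-0.0195,0,0]},
    {"gripper": 100,"delta_pos": [0.67,-1.45,-2.9],"dr": [-0.0195,0,0]},
    {"gripper": 100,"delta_pos": [0.67,-1.39,-2.93],"dr": [-0.0195,0,0]},
  ],
)

```text
t: 0.72
ee_pos: [298.5, -475.4, 196.9]
orientation: [1.999, 0.409, -1.999]
ft_force: [-0.6, 0.4, 1.2]
width: 87.6
```

Emit:
apply_moves(
  increments=[
    {"gripper": 100,"delta_pos": [0.67,-1.34,-2.96],"dr": [-0.0195,0,0]},
    {"gripper": 100,"delta_pos": [0.67,-1.28,-2.98],"dr": [-0.0195,0,0]},
    {"gripper": 100,"delta_pos": [0.67,-1.22,-3.01],"dr": [-0.0195,0,0]},
    {"gripper": 100,"delta_pos": [0.67,-1.16,-3.03],"dr": [-0.0195,0,0]},
    {"gripper": 100,"delta_pos": [0.67,-1.1,-3.05],"dr": [-0.0195,0,0]},
  ],
)

```text
t: 1.13
ee_pos: [408.5, -355.8, 163.5]
orientation: [1.94, 0.497, -1.94]
ft_force: [0.3, 0.2, -0.5]
width: 88.0
```

Emit:
apply_moves(
  increments=[
    {"gripper": 100,"delta_pos": [0.67,-1.04,-3.07],"dr": [-0.0195,0,0]},
    {"gripper": 100,"delta_pos": [0.67,-0.98,-3.09],"dr": [-0.0195,0,0]},
    {"gripper": 100,"delta_pos": [0.67,-0.92,-3.11],"dr": [-0.0195,0,0]},
    {"gripper": 100,"delta_pos": [0.67,-0.86,-3.13],"dr": [-0.0195,0,0]},
    {"gripper": 100,"delta_pos": [0.67,-0.8,-3.14],"dr": [-0.0195,0,0]},
  ],
)

```text
t: 1.55
ee_pos: [518.3, -236.4, 129.9]
orientation: [1.88, 0.581, -1.88]
ft_force: [0.3, -0.8, -0.1]
width: 87.6
```

```bash
python3 - <<'E'
from plan import *
o=ctrl.get_obs();print(o['t'],o['ee_pos'],o['qpos'],o['ft_force'])
go([517.2,-237.5,39.5],down(-55.7),5)
E
```

```text
1.55 [ 518.29438331 -236.35697446  129.91427994] [-4.48737114e-01  4.78526083e-01  1.82089948e+00 -2.66115085e-05
  8.41991098e-01  5.22731003e-01] [ 0.31566796 -0.81986869 -0.11752281]
dr deg/row 0.01 mm/row 18.1 total tool-frame mm [90.4  0.3  1.6]
0 dp cm [1.81, 0.01, 0.03] dr [0.0001, -0.0, -0.0]
1 dp cm [1.81, 0.01, 0.03] dr [0.0001, -0.0, -0.0]
2 dp cm [1.81, 0.01, 0.03] dr [0.0001, -0.0, -0.0]
3 dp cm [1.81, 0.01, 0.03] dr [0.0001, -0.0, -0.0]
4 dp cm [1.81, 0.01, 0.03] dr [0.0001, -0.0, -0.0]
```

Emit:
apply_moves(
  increments=[
    {"gripper": 100,"delta_pos": [1.81,0.01,0.03],"dr": [0,0,0]},
    {"gripper": 100,"delta_pos": [1.81,0.01,0.03],"dr": [0,0,0]},
    {"gripper": 100,"delta_pos": [1.81,0.01,0.03],"dr": [0,0,0]},
    {"gripper": 100,"delta_pos": [1.81,0.01,0.03],"dr": [0,0,0]},
    {"gripper": 100,"delta_pos": [1.81,0.01,0.03],"dr": [0,0,0]},
  ],
)

```text
t: 1.97
ee_pos: [516.5, -238.8, 38.9]
orientation: [1.88, 0.58, -1.88]
ft_force: [-0.5, 0.2, -0.8]
width: 87.9
```

Emit:
apply_moves(
  increments=[
    {"gripper": 0,"delta_pos": [0,0,0],"dr": [0,0,0]},
    {"gripper": 0,"delta_pos": [0,0,0],"dr": [0,0,0]},
    {"gripper": 0,"delta_pos": [0,0,0],"dr": [0,0,0]},
    {"gripper": 0,"delta_pos": [0,0,0],"dr": [0,0,0]},
    {"gripper": 0,"delta_pos": [0,0,0],"dr": [0,0,0]},
  ],
)

```text
t: 2.38
ee_pos: [517.1, -239.3, 40.9]
orientation: [1.881, 0.578, -1.878]
ft_force: [0.2, 0.8, -0.0]
width: 58.3
```

Emit:
apply_moves(
  increments=[
    {"gripper": 0,"delta_pos": [0,0,0],"dr": [0,0,0]},
    {"gripper": 0,"delta_pos": [0,0,0],"dr": [0,0,0]},
    {"gripper": 0,"delta_pos": [0,0,0],"dr": [0,0,0]},
    {"gripper": 0,"delta_pos": [0,0,0],"dr": [0,0,0]},
    {"gripper": 0,"delta_pos": [0,0,0],"dr": [0,0,0]},
  ],
)

```text
t: 2.8
ee_pos: [516.4, -238.9, 39.8]
orientation: [1.88, 0.58, -1.88]
ft_force: [0.2, 0.1, -0.4]
width: 24.6
```

Emit:
apply_moves(
  increments=[
    {"gripper": 0,"delta_pos": [0,0,0],"dr": [0,0,0]},
    {"gripper": 0,"delta_pos": [0,0,0],"dr": [0,0,0]},
    {"gripper": 0,"delta_pos": [0,0,0],"dr": [0,0,0]},
    {"gripper": 0,"delta_pos": [0,0,0],"dr": [0,0,0]},
    {"gripper": 0,"delta_pos": [0,0,0],"dr": [0,0,0]},
  ],
)

```text
t: 3.22
ee_pos: [516.4, -239.0, 39.7]
orientation: [1.88, 0.58, -1.88]
ft_force: [0.7, -0.2, 1.3]
width: 16.1
```

Emit:
apply_moves(
  increments=[
    {"gripper": 0,"delta_pos": [-3,0,0],"dr": [0,0,0]},
    {"gripper": 0,"delta_pos": [-4,0,0],"dr": [0,0,0]},
    {"gripper": 0,"delta_pos": [-4,0,0],"dr": [0,0,0]},
    {"gripper": 0,"delta_pos": [-4,0,0],"dr": [0,0,0]},
    {"gripper": 0,"delta_pos": [-4,0,0],"dr": [0,0,0]},
  ],
)

```text
t: 3.63
ee_pos: [515.7, -238.6, 231.2]
orientation: [1.88, 0.581, -1.881]
ft_force: [0.7, 0.2, -1.8]
width: 15.9
```

```bash
python3 - <<'E'
from plan import *
for i in range(4):
    b=cam('top');o=ctrl.get_obs();print(o['t'],o['ee_pos'].round(2),o['width'],o['qpos'].round(4))
hsv=cv2.cvtColor(b['img'],cv2.COLOR_RGB2HSV)
save(b,'t2.png',(300,130,520,310),3.5)
E
```

```text
3.6833 [ 519.68 -240.48  239.45] 15.961984078289554 [-4.5420e-01  3.3160e-01  1.7477e+00  1.0000e-04  1.0512e+00  5.1820e-01]
3.7333 [ 519.76 -240.59  236.43] 15.892752435095682 [-4.5430e-01  3.3500e-01  1.7505e+00  1.0000e-04  1.0443e+00  5.1820e-01]
3.7833 [ 518.02 -239.75  233.01] 16.024262845786193 [-4.5430e-01  3.3840e-01  1.7543e+00  1.0000e-04  1.0421e+00  5.1820e-01]
3.8333 [ 516.55 -239.    230.5 ] 15.791006861797944 [-0.4543  0.3411  1.7569  0.      1.0416  0.5182]
```

View pics/t2.png

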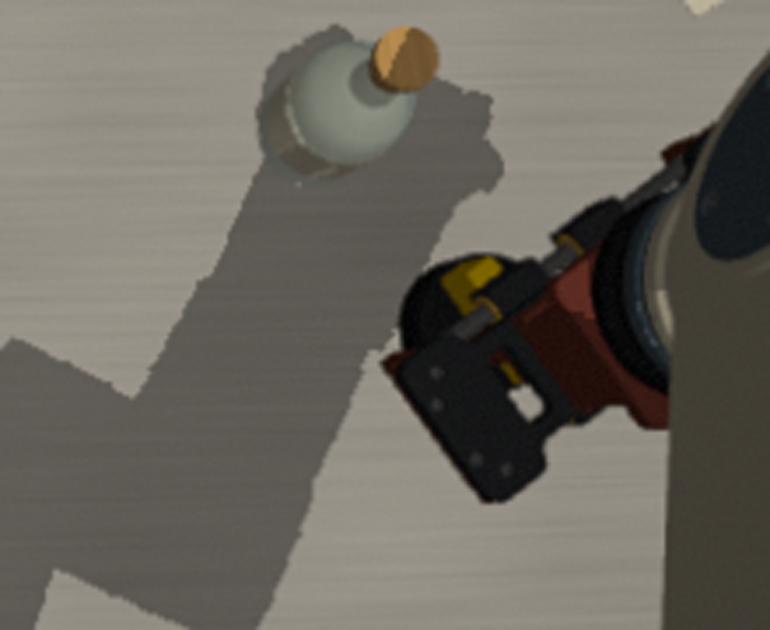

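The bar is held (width about 16 mm). Now I move above the mouth with the cap 50° clockwise of the red dots.

```bash
cat >> plan.py <<'E'
n=np.array([-0.4985,0.006,0.8665]);n/=np.linalg.norm(n)
ex=np.array([71.4,8.2,41.]);ex-=n*(ex@n);ex/=np.linalg.norm(ex);ey=np.cross(n,ex)
mouth=np.array([547.,115.2,170.])
def Rphi(phi):
    a=np.radians(phi);bar=np.cos(a)*ex-np.sin(a)*ey;y=np.cross(n,bar);x=-n;return np.c_[x,y,np.cross(x,y)]
CAPX=8.7; off=np.zeros(3)  # cap_mid ahead of TCP along tool x; off: tool-frame lateral offset of cap
def target(h,phi,capoff=(0,0)):
    M=Rphi(phi); return mouth+n*h-M@np.array([CAPX,capoff[0],capoff[1]]),M
def state(k=1):
    P=[];A=[]
    o=ctrl.get_obs();M=R.from_rotvec(o['orientation']).as_matrix()
    c=o['ee_pos']+M@np.array([CAPX,0,0])-mouth
    bar=np.cross(M[:,1],-M[:,0]);bar=np.cross(M[:,1],n)
    phi=np.degrees(np.arctan2(-(bar@ey),bar@ex))
    print('t',round(o['t'],2),'cap in mouth xyz',np.round([c@ex,c@ey,c@n],2),'phi',phi.round(2),'tilt',np.degrees(np.arccos(-M[:,0]@n)).round(2),'F.n',(o['ft_force']@n).round(1),'Fx,Fy',(o['ft_force']@ex).round(1),(o['ft_force']@ey).round(1),'Mn',(o['moment']@n).round(2),'w',round(o['width'],1),'q6',o['qpos'][5].round(2))
E
python3 - <<'E'
from plan import *
p,M=target(90,50); print(p,M.round(3)); go(p,M,20); state()
E
```

```text
[497.78231013 115.79238945 255.55090928] [[ 0.499  0.608  0.618]
 [-0.006  0.716 -0.699]
 [-0.867  0.345  0.36 ]]
dr deg/row 5.22 mm/row 17.8 total tool-frame mm [ -25.4 -303.7 -184.4]
0 dp cm [-0.13, -1.52, -0.92] dr [-0.0862, 0.0023, 0.0296]
1 dp cm [-0.17, -1.43, -1.05] dr [-0.0862, 0.0023, 0.0296]
2 dp cm [-0.21, -1.33, -1.17] dr [-0.0862, 0.0023, 0.0296]
3 dp cm [-0.24, -1.22, -1.28] dr [-0.0862, 0.0023, 0.0296]
4 dp cm [-0.27, -1.09, -1.38] dr [-0.0862, 0.0023, 0.0296]
5 dp cm [-0.3, -0.96, -1.47] dr [-0.0862, 0.0023, 0.0296]
6 dp cm [-0.32, -0.82, -1.55] dr [-0.0862, 0.0023, 0.0296]
7 dp cm [-0.34, -0.68, -1.61] dr [-0.0862, 0.0023, 0.0296]
8 dp cm [-0.36, -0.53, -1.66] dr [-0.0862, 0.0023, 0.0296]
9 dp cm [-0.36, -0.37, -1.7] dr [-0.0862, 0.0023, 0.0296]
10 dp cm [-0.37, -0.21, -1.73] dr [-0.0862, 0.0023, 0.0296]
11 dp cm [-0.37, -0.05, -1.74] dr [-0.0862, 0.0023, 0.0296]
12 dp cm [-0.36, 0.11, -1.74] dr [-0.0862, 0.0023, 0.0296]
13 dp cm [-0.35, 0.27, -1.72] dr [-0.0862, 0.0023, 0.0296]
14 dp cm [-0.34, 0.43, -1.69] dr [-0.0862, 0.0023, 0.0296]
15 dp cm [-0.32, 0.58, -1.65] dr [-0.0862, 0.0023, 0.0296]
16 dp cm [-0.3, 0.73, -1.6] dr [-0.0862, 0.0023, 0.0296]
17 dp cm [-0.27, 0.87, -1.53] dr [-0.0862, 0.0023, 0.0296]
18 dp cm [-0.24, 1.01, -1.45] dr [-0.0862, 0.0023, 0.0296]
19 dp cm [-0.2, 1.14, -1.35] dr [-0.0862, 0.0023, 0.0296]
t 3.83 cap in mouth xyz [ -35.69 -352.76   57.95] phi 155.02 tilt 29.81 F.n -2.1 Fx,Fy -0.7 0.4 Mn 0.01 w 15.8 q6 0.52
```

Emit:
apply_moves(
  increments=[
    {"gripper": 0,"delta_pos": [-0.13,-1.52,-0.92],"dr": [-0.0862,0.0023,0.0296]},
    {"gripper": 0,"delta_pos": [-0.17,-1.43,-1.05],"dr": [-0.0862,0.0023,0.0296]},
    {"gripper": 0,"delta_pos": [-0.21,-1.33,-1.17],"dr": [-0.0862,0.0023,0.0296]},
    {"gripper": 0,"delta_pos": [-0.24,-1.22,-1.28],"dr": [-0.0862,0.0023,0.0296]},
    {"gripper": 0,"delta_pos": [-0.27,-1.09,-1.38],"dr": [-0.0862,0.0023,0.0296]},
  ],
)

```text
t: 4.25
ee_pos: [509.9, -148.9, 233.4]
orientation: [1.599, 0.763, -1.508]
ft_force: [0.2, 0.6, -1.4]
width: 16.1
```

Emit:
apply_moves(
  increments=[
    {"gripper": 0,"delta_pos": [-0.3,-0.96,-1.47],"dr": [-0.0862,0.0023,0.0296]},
    {"gripper": 0,"delta_pos": [-0.32,-0.82,-1.55],"dr": [-0.0862,0.0023,0.0296]},
    {"gripper": 0,"delta_pos": [-0.34,-0.68,-1.61],"dr": [-0.0862,0.0023,0.0296]},
    {"gripper": 0,"delta_pos": [-0.36,-0.53,-1.66],"dr": [-0.0862,0.0023,0.0296]},
    {"gripper": 0,"delta_pos": [-0.36,-0.37,-1.7],"dr": [-0.0862,0.0023,0.0296]},
  ],
)

```text
t: 4.67
ee_pos: [505.1, -60.4, 239.8]
orientation: [1.307, 0.886, -1.136]
ft_force: [0.5, 0.3, -0.8]
width: 16.2
```

Emit:
apply_moves(
  increments=[
    {"gripper": 0,"delta_pos": [-0.37,-0.21,-1.73],"dr": [-0.0862,0.0023,0.0296]},
    {"gripper": 0,"delta_pos": [-0.37,-0.05,-1.74],"dr": [-0.0862,0.0023,0.0296]},
    {"gripper": 0,"delta_pos": [-0.36,0.11,-1.74],"dr": [-0.0862,0.0023,0.0296]},
    {"gripper": 0,"delta_pos": [-0.35,0.27,-1.72],"dr": [-0.0862,0.0023,0.0296]},
    {"gripper": 0,"delta_pos": [-0.34,0.43,-1.69],"dr": [-0.0862,0.0023,0.0296]},
  ],
)

```text
t: 5.08
ee_pos: [500.4, 27.9, 246.1]
orientation: [1.004, 0.962, -0.769]
ft_force: [0.0, 0.0, -1.4]
width: 16.0
```

Emit:
apply_moves(
  increments=[
    {"gripper": 0,"delta_pos": [-0.32,0.58,-1.65],"dr": [-0.0862,0.0023,0.0296]},
    {"gripper": 0,"delta_pos": [-0.3,0.73,-1.6],"dr": [-0.0862,0.0023,0.0296]},
    {"gripper": 0,"delta_pos": [-0.27,0.87,-1.53],"dr": [-0.0862,0.0023,0.0296]},
    {"gripper": 0,"delta_pos": [-0.24,1.01,-1.45],"dr": [-0.0862,0.0023,0.0296]},
    {"gripper": 0,"delta_pos": [-0.2,1.14,-1.35],"dr": [-0.0862,0.0023,0.0296]},
  ],
)

```text
t: 5.5
ee_pos: [495.6, 116.2, 252.2]
orientation: [0.692, 0.998, -0.408]
ft_force: [-0.2, -0.9, -1.3]
width: 15.9
```

Emit:
apply_moves(
  increments=[
    {"gripper": 0,"delta_pos": [0,0,0],"dr": [0,0,0]},
    {"gripper": 0,"delta_pos": [0,0,0],"dr": [0,0,0]},
    {"gripper": 0,"delta_pos": [0,0,0],"dr": [0,0,0]},
    {"gripper": 0,"delta_pos": [0,0,0],"dr": [0,0,0]},
    {"gripper": 0,"delta_pos": [0,0,0],"dr": [0,0,0]},
  ],
)

```text
t: 5.92
ee_pos: [497.5, 115.1, 254.5]
orientation: [0.698, 0.994, -0.412]
ft_force: [0.3, 0.1, -1.9]
width: 15.9
```

```bash
python3 - <<'E'
from plan import *
state();p,M=target(90,50);go(p,M,1)
a=cam('scene');state();b=cam('top')
np.savez('v1.npz',a=a['img'],b=b['img'],za=a['range_z'],zb=b['range_z'])
A=cv2.resize(a['img'][130:280,240:390],None,fx=4,fy=4,interpolation=2);save(a,'s3.png',(240,120,400,270),4);save(b,'t3.png',(160,140,320,290),4)
E
```

```text
t 5.92 cap in mouth xyz [-0.85 -0.65 89.21] phi 50.08 tilt 0.13 F.n -1.8 Fx,Fy -0.7 0.2 Mn -0.01 w 15.9 q6 -0.21
dr deg/row 0.16 mm/row 1.3 total tool-frame mm [-0.8  1.1  0. ]
0 dp cm [-0.08, 0.11, 0.0] dr [-0.0014, -0.0016, 0.0018]
t 5.97 cap in mouth xyz [-0.67 -0.62 89.32] phi 50.07 tilt 0.11 F.n -0.3 Fx,Fy -0.3 -1.0 Mn 0.01 w 16.1 q6 -0.21
```

View pics/s3.png

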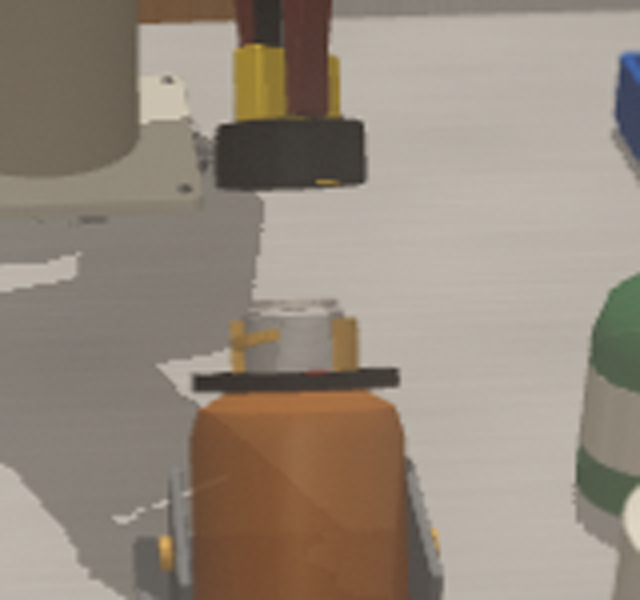

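View pics/t3.png

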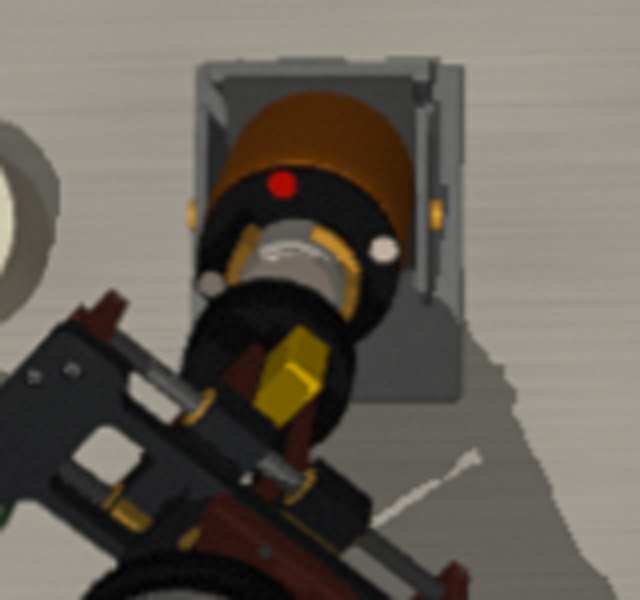

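The cap hangs above the mouth in line with the neck; the skirt is centred at about (313,159) in the scene view and the flange at about (314,215). Next I measure the cap's offset in hand from depth.

```bash
cat > off.py <<'E'
from plan import *
from scipy.optimize import least_squares
def fit(cam_,lo,hi,r,rmax=50,c0=(0,0),dark=True,lab=''):
    ys,xs=np.nonzero(cam_['range_z']>0); P=depthpts(cam_,np.c_[xs,ys])-mouth
    L=np.c_[P@ex,P@ey,P@n]; g=cam_['img'][ys,xs].max(1)
    rad=np.hypot(L[:,0]-c0[0],L[:,1]-c0[1])
    k=(L[:,2]>lo)&(L[:,2]<hi)&(abs(rad-r)<5)&((g<75)|(not dark)); Q=L[k]
    s=least_squares(lambda c:np.hypot(Q[:,0]-c[0],Q[:,1]-c[1])-r,[0,0],loss='soft_l1',f_scale=.7)
    print(lab,k.sum(),'centre ex,ey',s.x.round(2),'rms',np.sqrt(np.mean(s.fun**2)).round(2)); return s.x
if __name__=='__main__':
    state()
    for nm in('top','scene'):
        d=cam(nm)
        hsv=cv2.cvtColor(d['img'],cv2.COLOR_RGB2HSV)
        ys,xs=np.nonzero(cv2.inRange(hsv,(20,130,60),(33,255,255)));P=depthpts(d,np.c_[xs,ys])-mouth
        M=Rphi(50);L=np.c_[P@M[:,2],P@M[:,1],P@n];k=(abs(L[:,2]-100)<30)&(np.hypot(L[:,0],L[:,1])<40)
        if k.sum()>5: print(nm,'bar n',k.sum(),'toolz range',np.percentile(L[k,0],[0,2,98,100]).round(1),'tooly',np.percentile(L[k,1],[2,98]).round(1),'h',np.percentile(L[k,2],[2,98]).round(1))
        fit(d,62,84,34.5,lab=nm+' skirt'); fit(d,-30,-20,24,dark=False,lab=nm+' neck?'); fit(d,-30.5,-26,48,lab=nm+' flange')
        fit(d,-6,-1,24,dark=False,lab=nm+' neck')
E
python3 off.py
```

```text
t 6.02 cap in mouth xyz [-0.6  -0.53 89.42] phi 50.06 tilt 0.1 F.n -1.0 Fx,Fy -1.1 -0.2 Mn 0.05 w 15.9 q6 -0.21
top bar n 300 toolz range [-19.9   6.2  29.2  30. ] tooly [-15.    8.1] h [ 87.2 122.3]
top skirt 260 centre ex,ey [-1.62  1.43] rms 0.49
top neck? 96 centre ex,ey [ 1.92 -2.05] rms 1.79
top flange 230 centre ex,ey [-1.58  1.18] rms 2.37
top neck 107 centre ex,ey [-0.18  0.75] rms 2.29
scene bar n 251 toolz range [-31.2 -30.6  30.8  31.5] tooly [-6.3  7.9] h [ 88.4 119.8]
scene skirt 441 centre ex,ey [-2.35  0.76] rms 1.28
scene neck? 133 centre ex,ey [-0.42 -0.51] rms 2.43
scene flange 55 centre ex,ey [-0.97 -0.25] rms 1.26
scene neck 77 centre ex,ey [-1.47 -0.42] rms 1.94
```

Emit:
apply_moves(
  increments=[
    {"gripper": 0,"delta_pos": [1.2,0.02,0.05],"dr": [0,0,0]},
    {"gripper": 0,"delta_pos": [1.2,0.02,0.05],"dr": [0,0,0]},
    {"gripper": 0,"delta_pos": [1.2,0,0.05],"dr": [0,0,0]},
    {"gripper": 0,"delta_pos": [1.2,0,0.03],"dr": [0,0,0]},
    {"gripper": 0,"delta_pos": [0.7,0,0],"dr": [0,0,0]},
  ],
)

```text
t: 6.53
ee_pos: [526.6, 114.3, 207.1]
orientation: [0.697, 0.994, -0.41]
ft_force: [0.0, 0.0, -1.1]
width: 16.0
```

Emit:
apply_moves(
  increments=[
    {"gripper": 0,"delta_pos": [0,0,0],"dr": [0,0,0]},
    {"gripper": 0,"delta_pos": [0,0,0],"dr": [0,0,0]},
    {"gripper": 0,"delta_pos": [0,0,0],"dr": [0,0,0]},
    {"gripper": 0,"delta_pos": [0,0,0],"dr": [0,0,0]},
    {"gripper": 0,"delta_pos": [0,0,0],"dr": [0,0,0]},
  ],
)

```text
t: 6.95
ee_pos: [526.3, 114.6, 208.7]
orientation: [0.697, 0.992, -0.409]
ft_force: [0.1, 0.3, -0.6]
width: 16.0
```

```bash
python3 - <<'E'
from off import *
state()
d=cam('top');fit(d,8,31,34.5,lab='top skirt');save(d,'t4.png',(190,150,290,240),6)
a=cam('scene');fit(a,8,28,34.5,lab='scene skirt');fit(a,-30.5,-26,48,lab='flange');state()
save(a,'s4.png',(260,140,370,230),6)
E
```

```text
t 6.95 cap in mouth xyz [ 1.27 -0.98 35.11] phi 49.99 tilt 0.06 F.n -0.6 Fx,Fy -0.2 0.4 Mn -0.02 w 16.0 q6 -0.13
top skirt 221 centre ex,ey [0.17 1.09] rms 0.75
scene skirt 406 centre ex,ey [-0.6  -0.07] rms 1.27
flange 55 centre ex,ey [-1.41 -0.51] rms 1.08
t 7.05 cap in mouth xyz [ 1.13 -0.99 34.98] phi 49.99 tilt 0.07 F.n -1.7 Fx,Fy -0.1 0.8 Mn 0.05 w 16.0 q6 -0.13
```

View pics/s4.png

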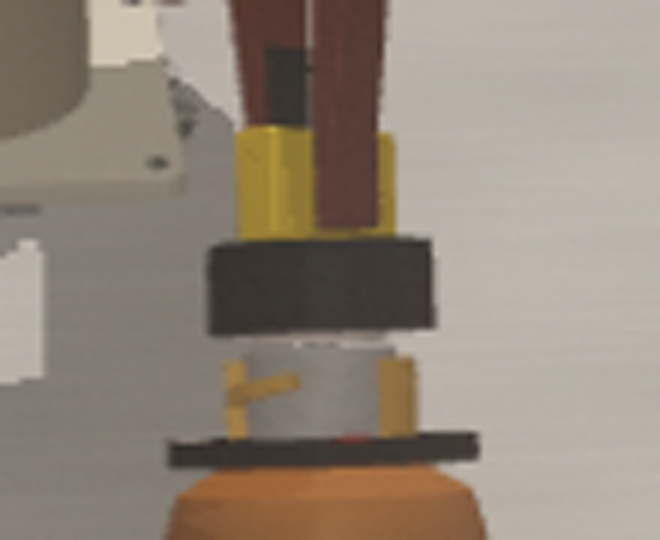

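Emit:
apply_moves(
  increments=[
    {"gripper": 0,"delta_pos": [0.2,0,0],"dr": [0,0,0]},
    {"gripper": 0,"delta_pos": [0.2,0,0],"dr": [0,0,0]},
    {"gripper": 0,"delta_pos": [0.2,0,0],"dr": [0,0,0]},
    {"gripper": 0,"delta_pos": [0.2,0,0],"dr": [0,0,0]},
    {"gripper": 0,"delta_pos": [0.2,0,0],"dr": [0,0,0]},
  ],
)

```text
t: 7.47
ee_pos: [531.3, 114.4, 199.0]
orientation: [0.697, 0.993, -0.41]
ft_force: [0.1, -0.1, -1.0]
width: 16.0
```

```bash
python3 -c "
from plan import *
state()"
```

```text
t 7.47 cap in mouth xyz [ 0.75 -1.05 24.27] phi 49.99 tilt 0.1 F.n -0.9 Fx,Fy -0.4 -0.1 Mn -0.01 w 16.0 q6 -0.1
```

Emit:
apply_moves(
  increments=[
    {"gripper": 0,"delta_pos": [0.05,0,0],"dr": [0,0,0]},
    {"gripper": 0,"delta_pos": [0.05,0,0],"dr": [0,0,0]},
    {"gripper": 0,"delta_pos": [0.05,0,0],"dr": [0,0,0]},
    {"gripper": 0,"delta_pos": [0.05,0,0],"dr": [0,0,0]},
    {"gripper": 0,"delta_pos": [0.05,0,0],"dr": [0,0,0]},
  ],
)

```text
t: 7.88
ee_pos: [532.5, 114.4, 197.1]
orientation: [0.697, 0.993, -0.41]
ft_force: [0.3, -1.2, -1.9]
width: 15.8
```

```bash
python3 -c "
from plan import *
state()"
```

```text
t 7.88 cap in mouth xyz [ 0.87 -1.02 22.05] phi 49.99 tilt 0.09 F.n -1.8 Fx,Fy -0.8 -1.1 Mn 0.01 w 15.8 q6 -0.1
```

Emit:
apply_moves(
  increments=[
    {"gripper": 0,"delta_pos": [0.05,0,0],"dr": [0,0,0]},
    {"gripper": 0,"delta_pos": [0.05,0,0],"dr": [0,0,0]},
    {"gripper": 0,"delta_pos": [0.05,0,0],"dr": [0,0,0]},
    {"gripper": 0,"delta_pos": [0,0,0],"dr": [0,0,0]},
    {"gripper": 0,"delta_pos": [0,0,0],"dr": [0,0,0]},
  ],
)

```text
t: 8.3
ee_pos: [533.2, 114.4, 195.9]
orientation: [0.697, 0.993, -0.41]
ft_force: [-1.4, 0.7, 0.2]
width: 15.8
```

```bash
python3 -c "
from plan import *
state()"
```

```text
t 8.3 cap in mouth xyz [ 0.87 -1.02 20.63] phi 49.98 tilt 0.08 F.n 0.9 Fx,Fy -1.1 0.8 Mn 0.01 w 15.8 q6 -0.09
```

Emit:
apply_moves(
  increments=[
    {"gripper": 0,"delta_pos": [0.05,0,0],"dr": [0,0,0]},
    {"gripper": 0,"delta_pos": [0.05,0,0],"dr": [0,0,0]},
    {"gripper": 0,"delta_pos": [0,0,0],"dr": [0,0,0]},
    {"gripper": 0,"delta_pos": [0,0,0],"dr": [0,0,0]},
    {"gripper": 0,"delta_pos": [0,0,0],"dr": [0,0,0]},
  ],
)

```text
t: 8.72
ee_pos: [533.3, 114.5, 195.7]
orientation: [0.697, 0.993, -0.409]
ft_force: [-11.5, 1.3, 11.9]
width: 15.6
```

```bash
python3 -c "
from plan import *
state()"
```

```text
t 8.72 cap in mouth xyz [ 0.86 -0.98 20.37] phi 49.98 tilt 0.06 F.n 16.1 Fx,Fy -3.9 1.6 Mn 0.01 w 15.6 q6 -0.09
```

Contact came at about 20.4 mm with 16 N, so the lugs are riding on the thread. Now I turn back anticlockwise about the cap axis.

Emit:
apply_moves(
  increments=[
    {"gripper": 0,"delta_pos": [-0.02,0.01,0],"dr": [-0.07,0,0]},
    {"gripper": 0,"delta_pos": [-0.02,0.01,0],"dr": [-0.07,0,0]},
    {"gripper": 0,"delta_pos": [-0.01,0.01,0],"dr": [-0.07,0,0]},
    {"gripper": 0,"delta_pos": [0,0.01,0],"dr": [-0.07,0,0]},
    {"gripper": 0,"delta_pos": [0,0.01,0],"dr": [-0.07,0,0]},
  ],
)

```text
t: 9.13
ee_pos: [532.8, 114.1, 196.4]
orientation: [0.379, 1.033, -0.227]
ft_force: [-16.3, -4.8, 21.6]
width: 16.2
```

```bash
python3 -c "
from plan import *
state()"
```

```text
t 9.13 cap in mouth xyz [ 0.73 -1.36 21.26] phi 29.86 tilt 0.1 F.n 26.8 Fx,Fy -3.8 -4.6 Mn -0.63 w 16.2 q6 -0.44
```

Emit:
apply_moves(
  increments=[
    {"gripper": 0,"delta_pos": [0,0.015,0],"dr": [-0.1,0,0]},
    {"gripper": 0,"delta_pos": [0,0.015,0],"dr": [-0.1,0,0]},
    {"gripper": 0,"delta_pos": [0,0.015,0],"dr": [-0.1,0,0]},
    {"gripper": 0,"delta_pos": [0,0.015,0],"dr": [-0.1,0,0]},
    {"gripper": 0,"delta_pos": [0,0.015,0],"dr": [-0.1,0,0]},
  ],
)

```text
t: 9.55
ee_pos: [533.9, 115.5, 195.7]
orientation: [-0.077, 1.05, 0.038]
ft_force: [1.1, -0.5, -0.8]
width: 15.3
```

Emit:
apply_moves(
  increments=[
    {"gripper": 0,"delta_pos": [0,0,0],"dr": [-0.03,0,0]},
    {"gripper": 0,"delta_pos": [0,0,0],"dr": [0,0,0]},
    {"gripper": 0,"delta_pos": [0,0,0],"dr": [0,0,0]},
    {"gripper": 0,"delta_pos": [0,0,0],"dr": [0,0,0]},
    {"gripper": 0,"delta_pos": [0,0,0],"dr": [0,0,0]},
  ],
)

```text
t: 9.97
ee_pos: [533.9, 115.6, 195.6]
orientation: [-0.099, 1.049, 0.051]
ft_force: [-0.4, 0.4, -0.8]
width: 15.8
```

```bash
python3 -c "
from plan import *
state()"
```

```text
t 9.97 cap in mouth xyz [ 1.37  0.06 20.04] phi -0.39 tilt 0.09 F.n -0.5 Fx,Fy -0.7 0.5 Mn -0.08 w 15.8 q6 -0.97
```

Force is gone, so the lugs are over the gap. Pushing in.

Emit:
apply_moves(
  increments=[
    {"gripper": 0,"delta_pos": [0.1,0,0],"dr": [0,0,0]},
    {"gripper": 0,"delta_pos": [0.1,0,0],"dr": [0,0,0]},
    {"gripper": 0,"delta_pos": [0.1,0,0],"dr": [0,0,0]},
    {"gripper": 0,"delta_pos": [0.1,0,0],"dr": [0,0,0]},
    {"gripper": 0,"delta_pos": [0.1,0,0],"dr": [0,0,0]},
  ],
)

```text
t: 10.38
ee_pos: [536.4, 115.5, 191.2]
orientation: [-0.1, 1.049, 0.051]
ft_force: [1.1, 0.0, -1.5]
width: 16.0
```

```bash
python3 -c "
from plan import *
state()"
```

```text
t 10.38 cap in mouth xyz [ 1.35  0.05 14.93] phi -0.43 tilt 0.09 F.n -1.9 Fx,Fy 0.2 0.0 Mn -0.03 w 16.0 q6 -0.95
```

Emit:
apply_moves(
  increments=[
    {"gripper": 0,"delta_pos": [0.1,0,0],"dr": [0,0,0]},
    {"gripper": 0,"delta_pos": [0.1,0,0],"dr": [0,0,0]},
    {"gripper": 0,"delta_pos": [0.1,0,0],"dr": [0,0,0]},
    {"gripper": 0,"delta_pos": [0,0,0],"dr": [0,0,0]},
    {"gripper": 0,"delta_pos": [0,0,0],"dr": [0,0,0]},
  ],
)

```text
t: 10.8
ee_pos: [537.8, 115.5, 188.6]
orientation: [-0.1, 1.049, 0.051]
ft_force: [-0.1, -0.2, -0.2]
width: 16.0
```

```bash
python3 -c "
from plan import *
state()"
```

```text
t 10.8 cap in mouth xyz [ 1.35  0.03 12.02] phi -0.43 tilt 0.09 F.n -0.1 Fx,Fy -0.2 -0.2 Mn -0.03 w 16.0 q6 -0.94
```

Emit:
apply_moves(
  increments=[
    {"gripper": 0,"delta_pos": [0.05,0,0],"dr": [0,0,0]},
    {"gripper": 0,"delta_pos": [0.05,0,0],"dr": [0,0,0]},
    {"gripper": 0,"delta_pos": [0.05,0,0],"dr": [0,0,0]},
    {"gripper": 0,"delta_pos": [0,0,0],"dr": [0,0,0]},
    {"gripper": 0,"delta_pos": [0,0,0],"dr": [0,0,0]},
  ],
)

```text
t: 11.22
ee_pos: [538.6, 115.5, 187.4]
orientation: [-0.1, 1.049, 0.051]
ft_force: [-1.6, 0.3, -1.0]
width: 15.6
```

```bash
python3 -c "
from off import *
state()
d=cam('top');fit(d,-10,7,34.5,lab='top skirt')
a=cam('scene');fit(a,-12,5,34.5,lab='scene skirt');save(a,'s5.png',(260,140,370,230),6);state();state()"
```

```text
t 11.22 cap in mouth xyz [ 1.35  0.03 10.59] phi -0.44 tilt 0.09 F.n -0.1 Fx,Fy -1.8 0.5 Mn -0.02 w 15.6 q6 -0.94
top skirt 172 centre ex,ey [-0.45  0.13] rms 1.21
scene skirt 345 centre ex,ey [-1.27 -0.69] rms 1.35
t 11.32 cap in mouth xyz [ 1.35  0.05 10.62] phi -0.44 tilt 0.09 F.n 1.0 Fx,Fy -1.4 0.1 Mn -0.04 w 15.6 q6 -0.94
t 11.32 cap in mouth xyz [ 1.35  0.05 10.62] phi -0.44 tilt 0.09 F.n 1.0 Fx,Fy -1.4 0.1 Mn -0.04 w 15.6 q6 -0.94
```

View pics/s5.png

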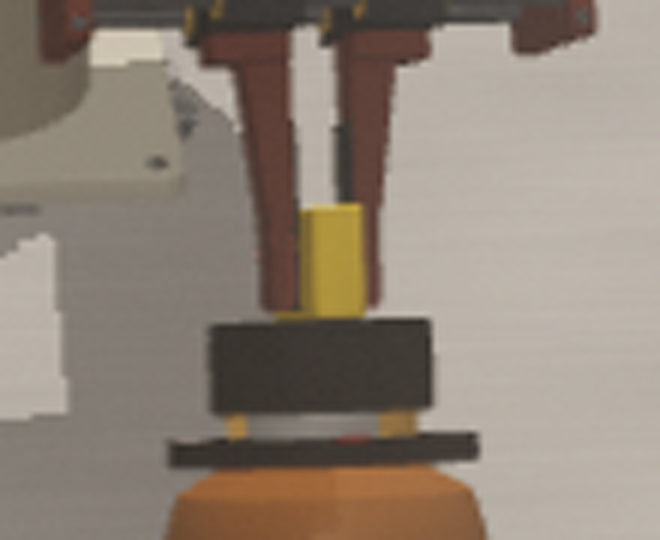

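Emit:
apply_moves(
  increments=[
    {"gripper": 0,"delta_pos": [0.01,-0.015,0],"dr": [0.1,0,0]},
    {"gripper": 0,"delta_pos": [0.01,-0.015,0],"dr": [0.1,0,0]},
    {"gripper": 0,"delta_pos": [0.01,-0.015,0],"dr": [0.1,0,0]},
    {"gripper": 0,"delta_pos": [0.02,-0.015,0],"dr": [0.1,0,0]},
    {"gripper": 0,"delta_pos": [0.02,-0.015,0],"dr": [0.1,0,0]},
  ],
)

```text
t: 11.73
ee_pos: [539.0, 114.7, 186.9]
orientation: [0.358, 1.034, -0.214]
ft_force: [-1.4, -0.7, 1.6]
width: 16.0
```

```bash
python3 -c "
from plan import *
state()"
```

```text
t 11.73 cap in mouth xyz [ 1.42 -0.76  9.95] phi 28.49 tilt 0.07 F.n 2.1 Fx,Fy -0.5 -0.7 Mn 0.0 w 16.0 q6 -0.44
```

Emit:
apply_moves(
  increments=[
    {"gripper": 0,"delta_pos": [0.03,-0.015,0],"dr": [0.1,0,0]},
    {"gripper": 0,"delta_pos": [0.03,-0.015,0],"dr": [0.1,0,0]},
    {"gripper": 0,"delta_pos": [0.03,-0.015,0],"dr": [0.1,0,0]},
    {"gripper": 0,"delta_pos": [0.03,-0.015,0],"dr": [0.1,0,0]},
    {"gripper": 0,"delta_pos": [0.03,-0.015,0],"dr": [0.1,0,0]},
  ],
)

```text
t: 12.15
ee_pos: [539.3, 114.2, 185.4]
orientation: [0.809, 0.973, -0.474]
ft_force: [-3.7, 0.2, 1.8]
width: 16.1
```

```bash
python3 -c "
from plan import *
state()"
```

```text
t 12.15 cap in mouth xyz [ 0.92 -1.23  8.5 ] phi 57.14 tilt 0.07 F.n 3.4 Fx,Fy -2.3 0.4 Mn 0.04 w 16.1 q6 0.07
```

Emit:
apply_moves(
  increments=[
    {"gripper": 0,"delta_pos": [0.02,-0.015,0],"dr": [0.09,0,0]},
    {"gripper": 0,"delta_pos": [0.02,-0.015,0],"dr": [0.09,0,0]},
    {"gripper": 0,"delta_pos": [0.02,-0.015,0],"dr": [0.09,0,0]},
    {"gripper": 0,"delta_pos": [0.01,-0.015,0],"dr": [0.09,0,0]},
    {"gripper": 0,"delta_pos": [0,-0.015,0],"dr": [0.09,0,0]},
  ],
)

```text
t: 12.57
ee_pos: [539.1, 113.9, 184.6]
orientation: [1.211, 0.877, -0.706]
ft_force: [-2.4, 1.2, 2.7]
width: 15.8
```

```bash
python3 -c "
from plan import *
state()"
```

```text
t 12.57 cap in mouth xyz [ 0.28 -1.41  7.88] phi 82.89 tilt 0.08 F.n 3.5 Fx,Fy -0.7 1.2 Mn 0.09 w 15.8 q6 0.52
```

Emit:
apply_moves(
  increments=[
    {"gripper": 0,"delta_pos": [0,0,0],"dr": [0.04,0,0]},
    {"gripper": 0,"delta_pos": [0,0,0],"dr": [0.03,0,0]},
    {"gripper": 0,"delta_pos": [0,0,0],"dr": [0.02,0,0]},
    {"gripper": 0,"delta_pos": [0,0,0],"dr": [0,0,0]},
    {"gripper": 0,"delta_pos": [0,0,0],"dr": [0,0,0]},
  ],
)

```text
t: 12.98
ee_pos: [539.1, 113.9, 184.5]
orientation: [1.286, 0.854, -0.749]
ft_force: [-3.8, 0.7, 5.1]
width: 15.8
```

```bash
python3 -c "
from plan import *
state()"
```

```text
t 12.98 cap in mouth xyz [ 0.22 -1.44  7.84] phi 87.7 tilt 0.07 F.n 6.3 Fx,Fy -0.6 0.8 Mn 0.77 w 15.8 q6 0.61
```

Torque rose to about 0.8 Nm at 87.7°, so the stop is reached. Now I release and retreat along the axis.

Emit:
apply_moves(
  increments=[
    {"gripper": 0,"delta_pos": [0,0,0],"dr": [-0.02,0,0]},
    {"gripper": 50,"delta_pos": [0,0,0],"dr": [0,0,0]},
    {"gripper": 50,"delta_pos": [0,0,0],"dr": [0,0,0]},
    {"gripper": 50,"delta_pos": [0,0,0],"dr": [0,0,0]},
    {"gripper": 50,"delta_pos": [0,0,0],"dr": [0,0,0]},
  ],
)

```text
t: 13.4
ee_pos: [539.2, 113.7, 184.3]
orientation: [1.27, 0.859, -0.741]
ft_force: [0.4, 0.3, 0.6]
width: 39.2
```

Emit:
apply_moves(
  increments=[
    {"gripper": 50,"delta_pos": [0,0,0],"dr": [0,0,0]},
    {"gripper": 50,"delta_pos": [-1,0,0],"dr": [0,0,0]},
    {"gripper": 50,"delta_pos": [-2,0,0],"dr": [0,0,0]},
    {"gripper": 50,"delta_pos": [-3,0,0],"dr": [0,0,0]},
    {"gripper": 50,"delta_pos": [-3,0,0],"dr": [0,0,0]},
  ],
)

```text
t: 13.82
ee_pos: [493.3, 114.2, 262.2]
orientation: [1.269, 0.862, -0.742]
ft_force: [-0.1, 0.4, 0.4]
width: 44.0
```

Emit:
apply_moves(
  increments=[
    {"gripper": 50,"delta_pos": [-3,0,0],"dr": [0,0,0]},
    {"gripper": 50,"delta_pos": [-2,0,0],"dr": [0,0,0]},
    {"gripper": 50,"delta_pos": [0,0,0],"dr": [0,0,0]},
    {"gripper": 50,"delta_pos": [0,0,0],"dr": [0,0,0]},
    {"gripper": 50,"delta_pos": [0,0,0],"dr": [0,0,0]},
  ],
)

```text
t: 14.23
ee_pos: [469.3, 114.4, 305.1]
orientation: [1.269, 0.86, -0.741]
ft_force: [-0.9, -0.3, -0.0]
width: 43.8
```

```bash
python3 -c "
from off import *
state()
d=cam('top');fit(d,-15,3,34.5,lab='top skirt');a=cam('scene');fit(a,-15,2,34.5,lab='scene skirt')
for d_ in (d,a):
    hsv=cv2.cvtColor(d_['img'],cv2.COLOR_RGB2HSV);ys,xs=np.nonzero(cv2.inRange(hsv,(20,130,60),(33,255,255)));P=depthpts(d_,np.c_[xs,ys])-mouth
    L=np.c_[P@ex,P@ey,P@n];k=(L[:,2]>30)&(L[:,2]<45)&(np.hypot(L[:,0],L[:,1])<38);Q=L[k]
    if len(Q)>8:
        r=cv2.minAreaRect(Q[:,:2].astype(np.float32));w=np.linalg.svd(Q[:,:2]-Q[:,:2].mean(0))[2][0];print(len(Q),'rect',r,'h pct',np.percentile(Q[:,2],[10,50,90]).round(2),'phi',np.degrees(np.arctan2(-w[1],w[0]))%180)
v=np.hstack([cv2.resize(d['img'][150:250,180:280],(400,400)),cv2.resize(a['img'][130:230,265:365],(400,400))])
cv2.imwrite('pics/f.png',v[:,:,::-1])"
```

```text
t 14.23 cap in mouth xyz [ -0.15  -1.71 147.09] phi 86.65 tilt 0.11 F.n 0.4 Fx,Fy -0.8 -0.2 Mn 0.03 w 43.8 q6 0.37
top skirt 157 centre ex,ey [0.49 1.01] rms 0.46
scene skirt 338 centre ex,ey [-0.59  0.14] rms 1.41
361 rect ((0.823732852935791, 0.6237144470214844), (16.627456665039062, 61.300315856933594), 4.857557773590088) h pct [34.68 38.95 40.42] phi 86.16089701448841
144 rect ((7.116329193115234, -0.5824394226074219), (9.77717113494873, 60.86001968383789), 2.952942132949829) h pct [31.16 33.93 37.26] phi 85.28080125407561
```

View pics/f.png

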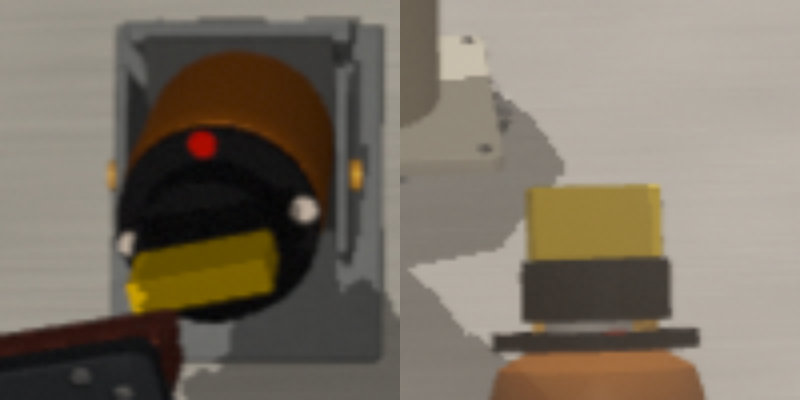

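The bar lies at about 86° to the red dots, pointing at the white dots. Its top is about 39 mm above the rim, which matches screwed home, and the cap is centred to within about 1 mm with the gripper clear.

```bash
python3 -c "
from h import *
print(ctrl.close_job())"
```

```text
the job is handed in; nothing more can be done
None
```

The cap is screwed onto the leaning jar against the stop and released, and I handed the job in at about 14.3 s. No verdict is reported.

- **Placing:** I gripped the cap by its bar and set it on the thread with the bar about 50° clockwise of the red dots. Contact was 16 N with the cap's centre about 20 mm above the rim.
- **Turning back:** I turned it anticlockwise to about 0°, where the force vanished. I then lowered it into the gap to about 10.6 mm by tool pose.
- **Screwing down:** I turned it clockwise to 87.7°, where the torque rose to about 0.8 Nm at the stop. Then I let go and backed off 140 mm along the jar's axis.

**Last checks:**
- The bar measures 85–86° from the red dots and lines up with the white dots.
- The bar's top is about 39 mm above the rim in the top view, which puts the cap's centre at about 8 mm.
- The cap is centred to about 1 mm in the top view.
- The contact force had fallen to zero.

**Disagreements and gaps:** The scene camera put the bar's top lower, at about 34–37 mm. That view mostly catches the bar's side, and its depth fits were noisier (1.4 mm rms), so I trusted the top view. The two cameras also differed by about 1 mm on the cap's centre.

Cap tilt and seal travel were not measured directly. The bottles and the roll were not re-measured at the end; the arm passed clear of them and no contact force showed.

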